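# Turn the feeder's speed knob down to its stop

## Task

I am about to change the cutter, so set the power feeder to minimum speed: turn the red knob fully anticlockwise (seen from above) until it is against its end stop, then let go of it. The blue knob on the other control box is the work lamp's dimmer: leave it as it is set.

Things in the scene. Friction and masses are not known exactly. Their poses are not given: they have to be found in the camera images.
- feed_knob (a joint): Angle of the red knob, turning about the vertical. 0: fully anticlockwise (seen from above) end stop, 4.71: clockwise stop; grows clockwise. Starts at 0.7 to 1.45 rad. Stays where it is left (friction about 0.06 N m, no spring). At 0 the white line on the bar points to the yellow dot by the shortest tick, at the near left corner of the box (seen from the robot). The box is fixed.
- feed_knob_grip (a point): Grip point of the red knob, on its axis, 77 mm above the worktop; turns with the knob. Its grip bar is 14 mm thick (this y axis), 46 mm long (this x axis; the white line is on the -x half); z is up. Bar top 7 mm above this point; a 48 mm disc starts 23 mm below it. Grey control box 100x110 mm, top 37 mm below this point; the box is put down turned by up to 30 degrees.
- lamp_knob_pointer (a point): Pointer end of the blue knob's bar, 20 mm off that knob's axis (the axis lies 20 mm along this frame's +x, the bar's length), 77 mm above the worktop. Same knob and box as the red one's, elsewhere on the worktop; which of the two stands to the left varies. The blue knob is to be left as set.

How it is judged:
At the end, for the whole second after the job is handed in: The red knob rests within 10 degrees (0.175 rad) of its anticlockwise end stop, and the pointer of the blue knob is within 5 mm (about 14 degrees) of where it was (value of joint feed_knob below 0.175 rad and velocity of joint feed_knob between -0.05 and 0.05 rad/s and distance of lamp_knob_pointer from where it was at the start of the episode below 0.005 m); the robot touches nothing.
It fails at once if the blue knob is turned by more than about 14 degrees (its pointer end moves more than 5 mm) (distance of lamp_knob_pointer from where it was at the start of the episode above 0.005 m).
It also fails if it takes over 32 s, if anything falls off the work surface, if the arm or the gripper's body presses on something with over 40 N, if the wrist force passes 120 N, or if a joint passes its speed limit or range.

## Robot

A 7-joint arm with a two-finger parallel gripper is mounted at the origin on a cart in front of the work surface, level with it; the furniture and walls round the work are solid. World frame = base frame: x ahead of the robot, y to its left, z up, the work surface at z = 0. Lengths are in m, angles in rad, forces in N, time in s.
With the tool pointing down it reaches from about 0.425 to 0.925 m from the base axis. Payload 6.8 kg.
Tool frame: the origin (TCP) lies midway between the tips of the shut fingers; the grasp point (between the pads) lies bot.grip_point_offset behind it (bot.grip_point_offset is the distance from the TCP to the grasp point, in m); z points along the fingers, y is the line along which they close (so a half turn about z gives the same grasp; the last joint's range is limited). The gripper opens to 85 mm and grips with 20 to 120 N. Pads are 22 mm wide; open, the fingers measure 114 mm over their backs; the gripper's body (76 mm by 85 mm) begins 54 mm behind the grasp point. The pads swing forward as they close: fully open they stand 13 mm farther back than shut.
Start: joints at [-1.349, 0.477, 0.022, 1.555, -0.011, 1.109, -0.083], TCP at [0.219, 0.639, 0.231] pointing down, gripper open.
Joint ranges: [-2.96, 2.96], [-0.34, 2.1], [-1.41, 1.46], [0.24, 2.44], [-1.37, 4.51], [0.17, 1.92], [-2.96, 2.96]. Speed limits (rad/s): [2.39, 2.39, 3.14, 3.14, 3.14, 3.14, 3.14].

## Interface

Orientations are given as a unit quaternion [w, x, y, z].
In Python, from station import get_obs, cams, job, bot gives the robot as it stands.
- The arm moves only by the tool arm_command, never from a script. Its argument "rows" is a list that holds one entry, the list of rows, each a list of 5 numbers: the finger opening in mm, from 0 to 85.4, then the shift along the world's x, y, z in units of 60 mm (1.0 is 60 mm), then the turn about the world's z in units of 0.08 rad (1.0 is 0.08 rad). In form: [[[grip, x, y, z, turn], ...]]. A call has exactly 10 rows; each row shifts and turns the commanded pose from where the row before left it; what a row does not reach is not made up. A row lasts 1/8 s, in which the tool goes at most 62.5 mm and 10.7 degrees, less where a joint would pass 70% of its speed; a pose out of reach is approached as far as the arm can. A call with a number of a shift or a turn outside -1 to 1 is refused whole. A call with a gripper value outside its range is refused whole. The fingers move at their own pace and stop on an object; "newtons" is the grip in N (left out, the last holds). Time passes only in rows, so rows that do not move let the fingers close, or fill a call up. It gives the time, the measured TCP pose, the force, the opening and the grip force at its end, in the units of the state.
- get_obs(): the state, without advancing time (a new reading comes with each control period).
- cams.read_camera(name): name is "scene" or "top" or "wrist"; returns the picture (420x560x3 uint8, red, green, blue); there is no depth.
- cams.camera_params(name): a dict with "K" (3x3 intrinsics, pixels), "extrinsics" (4x4, takes a point from camera to world coordinates). Camera axes: x right, y down, z forward; pixel columns grow to the right and rows downward; lengths in m; the calibration is good to about 2 mm. The wrist camera is an equidistant fisheye: a pixel r from the principal point sees the ray r / f radians off the axis. A picture is of the moment at which its call begins: read the wrist's pose just before it. camera_params takes no time and is no camera call; for the wrist camera it gives the pose at the moment of the call.
- job.hand_in(): hands the job in; it is judged then, once.
The state is a dict: "t": time; "q": joint angles; "joint_vel": joint speeds; "joint_torque": joint torques, N m; "eef_pos": TCP position; "tool_rot": TCP orientation; "contact_force": force on the tool from outside, world axes, zero at the start; "torque": the same for the moment, N m; "gripper_width": opening from 0.0 (shut) to 1.0 (fully open); "grasp_force": force on a finger pad.
Only numpy, scipy, OpenCV 4.12 (cv2) and the standard library are available. Lean on these libraries where they do the work, as an engineer would, in place of code of your own. Each camera call takes 0.05 s, during which the arm holds its last target. There are 200 camera calls.

## Working session

There is one attempt and no reset: what is moved stays moved. The work goes in short steps, Python scripts to look and compute and a tool call to move; the robot and the scene stay as the last step left them, time stands still between calls to the robot, and variables do not carry over. Pictures are saved under pics/ and viewed, at most 10 in all, crops included, and the job is handed in when it is done.

Besides the shell and the picture viewer there is one more tool, called after "Emit:" by a JSON object that holds its "fn" and its "kwargs", one argument or row to a line. arm_command: Moves the arm, as the interface text tells. Its arguments: {"type":"object","properties":{"rows":{"type":"array"},"newtons":{"type":"number"}},"required":["rows"]}

```bash
mkdir -p pics
python3 - <<'E'
from station import get_obs,cams,job,bot
import cv2,numpy as np
o=get_obs();print(o['t'],o['eef_pos'],o['tool_rot'],o['gripper_width'],bot.grip_point_offset)
for n in('top','scene'):
    cv2.imwrite(f'pics/{n}0.png',cams.read_camera(n)[...,::-1]);p=cams.camera_params(n);print(n,np.round(p['K'],1).tolist(),np.round(p['extrinsics'],3).tolist())
E
```

```text
0.0 [0.21841364 0.63804818 0.23030834] [-9.35822641e-05  1.64139759e-01  9.86436657e-01 -9.22815824e-04] 1.0028765462601223 0.0187
top [[428.0, 0.0, 281.5], [0.0, 428.0, 211.6], [0.0, 0.0, 1.0]] [[-0.03, -0.986, 0.164, 0.307], [-1.0, 0.029, -0.004, -0.028], [-0.001, -0.165, -0.986, 0.929], [0.0, 0.0, 0.0, 1.0]]
scene [[379.7, 0.0, 281.6], [0.0, 379.7, 205.0], [0.0, 0.0, 1.0]] [[0.735, -0.313, 0.602, -0.058], [-0.678, -0.316, 0.664, -0.597], [-0.017, -0.896, -0.444, 0.478], [0.0, 0.0, 0.0, 1.0]]
```

View pics/top0.png

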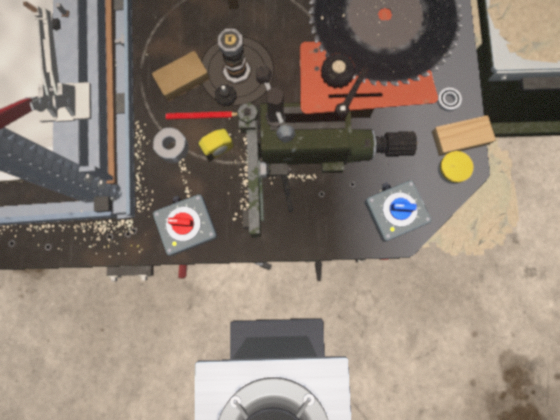

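```bash
cat > h.py <<'E'
import numpy as np,cv2
def ray(p,uv,z):
    K,E=np.array(p['K']),np.array(p['extrinsics'])
    d=E[:3,:3]@np.linalg.solve(K,[uv[0],uv[1],1]);c=E[:3,3]
    return c+d*(z-c[2])/d[2]
E
python3 - <<'E'
from station import cams
from h import *
im=cv2.imread('pics/top0.png');p=cams.camera_params('top')
c=cv2.resize(im[185:260,140:230],None,fx=8,fy=8,interpolation=cv2.INTER_CUBIC)
cv2.imwrite('pics/crop0.png',c)
print(ray(p,(182,223),.084), ray(p,(403,209),.084))
E
```

```text
[0.43056586 0.16757042 0.084     ] [ 0.44570426 -0.27470743  0.084     ]
```

View pics/crop0.png

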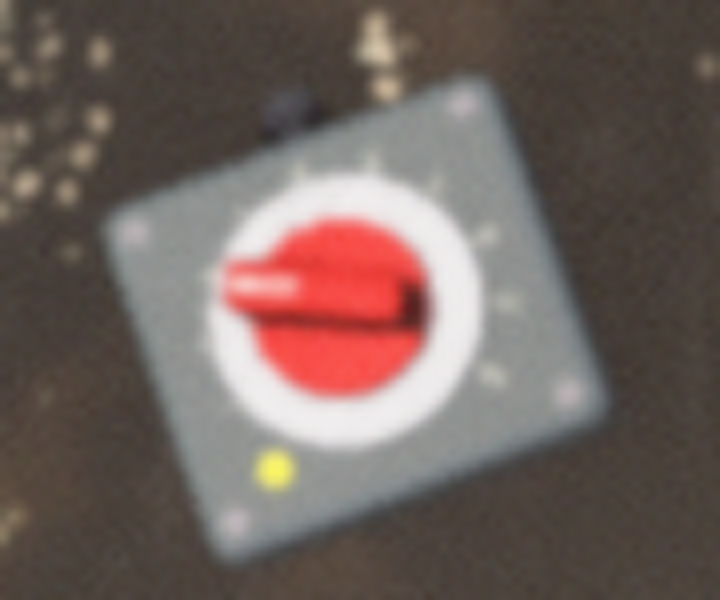

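View pics/scene0.png

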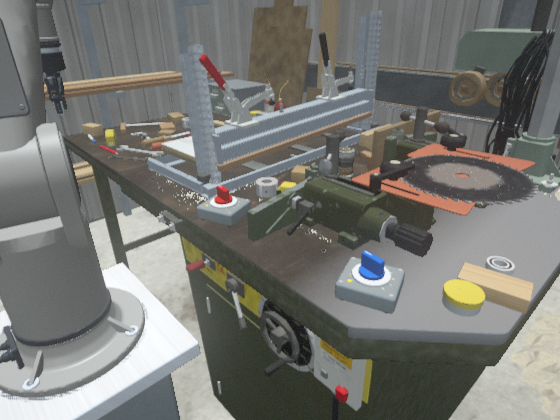

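The top view shows the red knob at about (182,223), with its pointer to the left. In the 8x crop, the ring centre is about (347,310), the yellow dot (275,470), and the bar's white line runs from (235,285) to (298,286). The blue knob is far away at (403,209). A tall column stands to the left near (105,200), so I'll route around it on the near side.

Run:
```python
from station import cams,get_obs
from h import *
p=cams.camera_params('top')
f=lambda u,v,z:ray(p,(140+(u+.5)/8-.5,185+(v+.5)/8-.5),z)
ring=f(347,310,.041);dot=f(275,470,.040)
L=f(224,285,.084);R=f(403,300,.084);l1=f(235,284,.084);l2=f(298,286,.084)
cor=[f(*c,.037) for c in((112,215),(480,80),(605,405),(225,560))]
ang=lambda d:np.degrees(np.arctan2(d[1],d[0]))
print('ring',ring,'bar',(L+R)/2,np.linalg.norm(L-R),'boxc',np.mean(cor,0))
print('bar ang',ang(L-R),ang(l1-l2),'from ring',ang(l1-ring),'dot',ang(dot-ring))
for uv,z in(((118,190),.05),((105,208),.02),((130,215),.05)):print(uv,ray(p,uv,z))
im=cv2.imread('pics/top0.png');h=cv2.cvtColor(im,cv2.COLOR_BGR2HSV)
m=((h[...,0]<8)|(h[...,0]>172))&(h[...,1]>150)&(h[...,2]>120);m[:200]=0;m[245:]=0;m[:,:150]=0;m[:,220:]=0
v,u=np.where(m);print('red',u.mean(),v.mean(),u.min(),u.max(),v.min(),v.max(),ray(p,(u.mean(),v.mean()),.06))
```

```text
ring [0.43614564 0.17554397 0.041     ] bar [0.43453671 0.17409113 0.084     ] 0.04493961394773169 boxc [0.43576174 0.17417527 0.037     ]
bar ang 83.4723100333451 86.45888003210698 from ring 86.4779889753103 dot 155.7595850379569
(118, 190) [0.50955086 0.31040666 0.05      ]
(105, 208) [0.47756162 0.34866654 0.02      ]
(130, 215) [0.45557192 0.2836911  0.05      ]
red 181.88216560509554 223.14331210191082 170 191 213 233 [0.43379224 0.17335822 0.06      ]
```

Emit:
{"fn": "arm_command", "kwargs": {
  "rows": [
    [[45, 0.1, -0.55, 0, -1], [45, 0.1, -0.55, 0, -1], [45, 0.1, -0.55, 0, -1], [45, 0.1, -0.55, 0, -1], [45, 0.1, -0.55, 0, -1], [45, 0.27, -0.55, 0, -1], [45, 0.27, -0.55, 0, -1], [45, 0.27, -0.55, 0, -1], [45, 0.27, -0.55, 0, -1], [45, 0.27, -0.55, 0, -1]]
  ],
  "newtons": 40
}}

```text
t: 1.35
eef_pos: [0.3306, 0.3066, 0.2313]
tool_rot: [0.0, 0.537, 0.843, 0.0]
contact_force: [-0.3, 0.9, -1.5]
gripper_width: 0.529
grasp_force: 0.0
```

Emit:
{"fn": "arm_command", "kwargs": {
  "rows": [
    [[45, 0.2, -0.32, -0.1, -1], [45, 0.2, -0.32, -0.1, -1], [45, 0.2, -0.32, -0.2, -1], [45, 0.2, -0.32, -0.2, -1], [45, 0.2, -0.32, -0.2, -1], [45, 0.2, -0.32, -0.2, -1], [45, 0.2, -0.31, -0.2, -0.7], [45, 0.2, 0, -0.2, 0], [45, 0.17, 0, -0.2, 0], [45, 0, 0, 0, 0]]
  ],
  "newtons": 40
}}

```text
t: 2.6
eef_pos: [0.436, 0.1743, 0.1343]
tool_rot: [0.0, 0.74, 0.672, -0.001]
contact_force: [0.4, -0.1, -0.6]
gripper_width: 0.528
grasp_force: 0.0
```

Run:
```python
from station import get_obs,cams
import cv2,numpy as np
o=get_obs();q=o['tool_rot'];print(o['t'],o['eef_pos'],q,np.degrees(np.arctan2(q[2]**2-q[1]**2,2*q[1]*q[2])),o['gripper_width'],o['contact_force'])
for n in('wrist','top'): cv2.imwrite(f'pics/{n}1.png',cams.read_camera(n)[...,::-1])
```

```text
2.6 [0.43603604 0.17432471 0.13427213] [ 1.51339332e-04  7.40265162e-01  6.72314395e-01 -9.06814355e-04] -5.508069678930054 0.5278745215307845 [ 0.38596109 -0.13755546 -0.60230238]
```

View pics/wrist1.png

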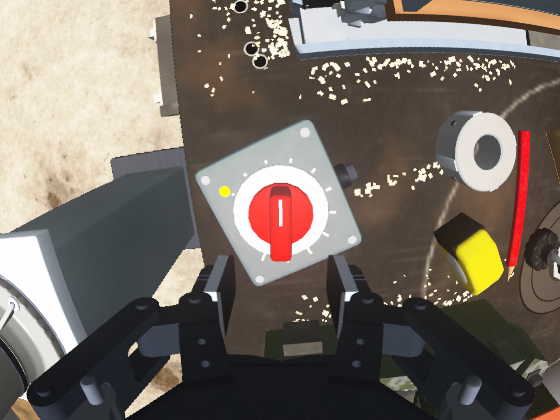

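The wrist view shows the bar at column 281, upright and midway between the pads (about 222 and 340). The grasp is aligned, so I'll descend and close.

Emit:
{"fn": "arm_command", "kwargs": {
  "rows": [
    [[45, 0, 0, -0.3, 0], [45, 0, 0, -0.3, 0], [45, 0, 0, -0.3, 0], [45, 0, 0, -0.3, 0], [45, 0, 0, 0, 0], [10, 0, 0, 0, 0], [5, 0, 0, 0, 0], [5, 0, 0, 0, 0], [5, 0, 0, 0, 0], [5, 0, 0, 0, 0]]
  ],
  "newtons": 40
}}

```text
t: 3.95
eef_pos: [0.4361, 0.1753, 0.0643]
tool_rot: [-0.0, 0.74, 0.673, 0.001]
contact_force: [-1.9, -0.5, 5.0]
gripper_width: 0.154
grasp_force: 39.6
```

Emit:
{"fn": "arm_command", "kwargs": {
  "rows": [
    [[5, 0, 0, 0, 0.5], [5, 0, 0, 0, 0.8], [5, 0, 0, 0, 0.8], [5, 0, 0, 0, 0.8], [5, 0, 0, 0, 0.8], [5, 0, 0, 0, 0.8], [5, 0, 0, 0, 0.8], [5, 0, 0, 0, 0.8], [5, 0, 0, 0, 0.8], [5, 0, 0, 0, 0.8]]
  ],
  "newtons": 40
}}

```text
t: 5.2
eef_pos: [0.4365, 0.1754, 0.0643]
tool_rot: [0.0, 0.5, 0.866, 0.001]
contact_force: [0.0, 0.1, 3.4]
gripper_width: 0.153
grasp_force: 39.3
```

Emit:
{"fn": "arm_command", "kwargs": {
  "rows": [
    [[5, 0, 0, 0, 0.8], [5, 0, 0, 0, 0.8], [5, 0, 0, 0, 0.8], [5, 0, 0, 0, 0.8], [5, 0, 0, 0, 0.8], [5, 0, 0, 0, 0.8], [5, 0, 0, 0, 0.8], [5, 0, 0, 0, 0.8], [5, 0, 0, 0, 0.4], [5, 0, 0, 0, 0]]
  ],
  "newtons": 40
}}

```text
t: 6.45
eef_pos: [0.4368, 0.1757, 0.0643]
tool_rot: [0.001, 0.25, 0.968, 0.001]
contact_force: [-1.2, 2.0, 6.7]
gripper_width: 0.15
grasp_force: 40.0
```

Run:
```python
from station import get_obs
import numpy as np
o=get_obs();q=o['tool_rot'];print(o['t'],o['eef_pos'],np.degrees(np.arctan2(q[2]**2-q[1]**2,2*q[1]*q[2])),o['gripper_width'],o['grasp_force'],o['contact_force'],o['torque'])
```

```text
6.45 [0.43683424 0.17571965 0.0643033 ] 61.01620307740251 0.14992668190072272 39.954180121421814 [-1.24591717  1.9811236   6.65379668] [0.44135812 0.04815833 0.07467532]
```

Emit:
{"fn": "arm_command", "kwargs": {
  "rows": [
    [[5, 0, 0, 0, 0.4], [5, 0, 0, 0, 0.4], [5, 0, 0, 0, 0.3], [5, 0, 0, 0, 0.3], [5, 0, 0, 0, 0.2], [5, 0, 0, 0, 0.2], [5, 0, 0, 0, 0.2], [5, 0, 0, 0, 0], [5, 0, 0, 0, 0], [5, 0, 0, 0, 0]]
  ],
  "newtons": 40
}}

```text
t: 7.7
eef_pos: [0.4371, 0.1756, 0.0644]
tool_rot: [0.001, 0.175, 0.985, 0.001]
contact_force: [-0.4, 1.7, 7.0]
gripper_width: 0.154
grasp_force: 69.1
```

Run:
```python
from station import get_obs
import numpy as np
o=get_obs();q=o['tool_rot'];print(o['t'],o['eef_pos'],np.degrees(np.arctan2(q[2]**2-q[1]**2,2*q[1]*q[2])),o['gripper_width'],o['grasp_force'],o['contact_force'],o['torque'])
```

```text
7.7 [0.4370914  0.17560635 0.06437324] 69.81221251771805 0.15424208996527655 69.05472116544843 [-0.43853673  1.67059818  6.96921627] [ 0.60656467  0.0517303  -1.6344185 ]
```

The wrist moment rose to -1.6 N m, so the knob is on its stop. I'll ease the load off, open and lift.

Emit:
{"fn": "arm_command", "kwargs": {
  "rows": [
    [[5, 0, 0, 0, -0.2], [5, 0, 0, 0, 0], [45, 0, 0, 0, 0], [45, 0, 0, 0, 0], [45, 0, 0, 0, 0], [45, 0, 0, 0.3, 0], [45, 0, 0, 0.5, 0], [45, 0, 0, 0.5, 0], [45, 0, 0, 0.4, 0], [45, 0, 0, 0, 0]]
  ]
}}

```text
t: 8.95
eef_pos: [0.4367, 0.1753, 0.1667]
tool_rot: [0.001, 0.18, 0.984, 0.001]
contact_force: [0.6, 0.1, -0.2]
gripper_width: 0.527
grasp_force: 0.0
```

Run:
```python
from station import get_obs,cams
import cv2
o=get_obs();print(o['t'],o['eef_pos'],o['contact_force'])
cv2.imwrite('pics/wrist2.png',cams.read_camera('wrist')[...,::-1])
```

```text
8.95 [0.43673114 0.17527966 0.16672923] [ 0.58337141  0.12747959 -0.1768793 ]
```

View pics/wrist2.png

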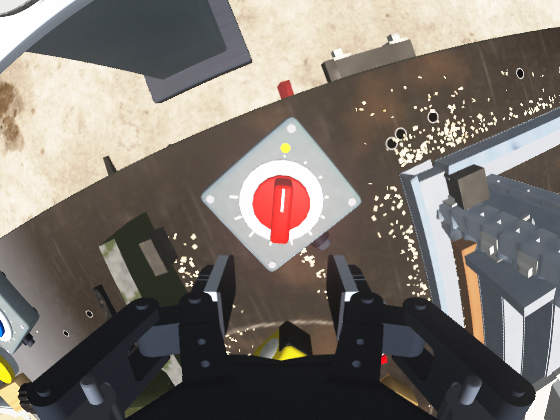

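The wrist view shows the white line, from (282,213) to (283,190), pointing at the yellow dot at (285,148). The gripper is clear of the knob, and the blue knob was never approached.

```bash
python3 -c "
from station import job
print(job.hand_in())"
```

```text
the job is handed in; nothing more can be done
None
```

The red feed knob is turned fully anticlockwise against its end stop and released, the blue lamp knob was not touched, and the job is handed in; the hand-in gave no verdict back.

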